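# Tilt a nest-box panel out of its hooded bin into the drilling stand

### The job

Take the long nest-box panel out of its deep, narrow grey bin: its end under the hood is trapped, so lift the free end first, tilt the panel and draw it out slantwise. Then set it down, without dropping it, on its long edge in the slot of the drilling stand, roughly centred along the rails, and let go. Leave the short offcut in the other bin alone.

Things in the scene. Friction and masses are not known exactly. Their poses are not given: they have to be found in the camera images.
- panel_mid (a point): Centre of the wanted panel: plain pine board 180 mm long (x), 12 thick (y), 115 tall (z), about 0.13 kg. Stands upright on its long edge on the bin's floor, parallel to the bin, top edge 40 mm above the bin's side walls. +x points to its free end, towards the bin's open end; some 30 mm of its -x end is under the hood, 30 mm below it.
- bin: Fixed grey-painted wooden bin of the panel, 288 mm long (x), 42 wide. Origin: centre of underside; x towards its open end, away from the robot. Inside 270 x 24 mm (x -135 to 135), floor at z 10. Side walls and +x end wall 85 mm high. From x -144 to -30 a closed hood, underside z 155, top z 165, open only to +x: the opening (165 mm) is shorter than the panel.
- stand: Fixed drilling stand: dark steel base 200 (x) x 110 x 15 mm, two dark wooden rails along x, each 140 long, 18 thick, tops at z 75, with an open slot 30 mm wide between them. Origin: centre of underside, x along the slot. The panel stands in the slot on the base (z 15), 20 mm longer than the rails at each end; either end may lead.
- offcut_mid (a point): Centre of the bystander: a shorter, lower pine offcut, 100 mm long (x), 12 thick (y), 95 tall (z), standing in another bin of the same kind and size, its top 20 mm above that bin's side walls. That bin's centre lies some 50 mm from the offcut's centre, on its -x side.
There are look-alikes about, which are no part of the job. Leave any blue or yellow look-alike of the part that bears panel_mid alone.

How it is judged:
By the outcome, as a careful person would: the job done as asked, in the order asked, and still so for the second after the job is handed in, with the robot touching nothing.
It also fails if it takes over 42 s, if anything falls off the work surface, if the arm or the gripper's body presses on something with over 40 N, if the wrist force passes 120 N, or if a joint passes its speed limit or range.

### The arm

A 6-joint arm with a two-finger parallel gripper is mounted at the origin on the work surface. World frame = base frame: x ahead of the robot, y to its left, z up, the work surface at z = 0. Lengths are in m, angles in rad, forces in N, time in s.
With the tool pointing down it reaches from about 0.325 to 0.9 m from the base axis. Payload 6.1 kg.
Tool frame: the origin (TCP) lies midway between the tips of the shut fingers; the grasp point (between the pads) lies 19 mm behind it; x points along the fingers, y is the direction in which the jaws open and shut, and the axes are right-handed (so a half turn about x gives the same grasp; the last joint's range is limited). The gripper opens to 85 mm and grips with 20 to 120 N. Pads are 22 mm wide; open, the fingers measure 114 mm over their backs; the gripper's body (76 mm by 85 mm) begins 54 mm behind the grasp point. The pads swing forward as they close: fully open they stand 13 mm farther back than shut.
Start: joints at [-1.346, 0.22, 1.526, -0, 1.395, -0.126], TCP at [0.215, -0.587, 0.207] pointing down, gripper open.
Joint ranges: [-2.98, 2.98], [-0.91, 2.08], [0.09, 2.57], [-1.24, 4.39], [0.2, 2.65], [-2.68, 2.68]. Speed limits (rad/s): [2.57, 2.57, 3.01, 3.14, 3.14, 3.14].

### API

Orientations are given as [roll, pitch, yaw] about the fixed x, y, z axes, in that order (R = Rz(yaw) Ry(pitch) Rx(roll)).
In Python, from plant import movep, move_l, set_joints, gripper_to, hold, inverse_kinematics, observe, get_image, get_calibration, Unreachable, job_done gives the robot as it stands. Calls block until the motion is done:
- movep(position, orientation): joint-space move of the TCP to a pose.
- move_l(position, feed=0.15, rotation=None, max_force=None): straight line of the TCP; rotation=None keeps the orientation; feed is the mean speed in m/s. With max_force (N) it stops when the force on the tool has changed by that much, and returns True; else False.
- set_joints(angles): joint-space move.
- gripper_to(opening, f_grip=None): finger opening in m; f_grip is the grip in N (None keeps the last); returns when the fingers have stopped.
- hold(seconds).
- inverse_kinematics(position, orientation): joint angles nearest the present ones, or None.
- observe(): the state.
- get_image(name): name is "scene" or "side" or "wrist"; returns (picture, depth): 384x512x3 uint8, red, green, blue; 384x512 float32, m along the optical axis (not along the pixel's ray), 0 where there is no reading.
- get_calibration(name): a dict with "intrinsics" (3x3 intrinsics, pixels), "world_from_camera" (4x4, takes a point from camera to world coordinates). Camera axes: x right, y down, z forward; pixel columns grow to the right and rows downward; lengths in m; the calibration is good to about 2 mm. A picture is of the moment at which its call begins: read the wrist's pose just before it. get_calibration takes no time and is no camera call; for the wrist camera it gives the pose at the moment of the call.
A pose or a line that the arm cannot do raises Unreachable and nothing moves.
- job_done(): hands the job in, once; it reports no verdict.
The state is a dict: "time_s": time; "q": joint angles; "joint_velocities": joint speeds; "joint_torque": joint torques, N m; "eef_pos": TCP position; "tcp_rot": TCP orientation; "ft_force": force on the tool from outside, world axes, zero at the start; "torque": the same for the moment, N m; "opening": finger opening in m.
Only numpy, scipy, OpenCV 4.12 (cv2) and the standard library are available. Lean on these libraries where they do the work, as an engineer would, in place of code of your own. Each camera call takes 0.05 s, during which the arm holds its last target. There are 200 camera calls.

## Working session

There is one attempt and no reset: what is moved stays moved. The work goes in short steps, each a Python script; the robot and the scene stay as the last script left them, time stands still between calls to the robot, and variables do not carry over. Pictures are saved under pics/ and viewed, about 8 in all and at most 12, crops included, and the job is handed in when it is done.

```bash
mkdir -p pics
cat > h.py <<'E'
import numpy as np, cv2
from plant import *
def grab(n):
    c=get_calibration(n); im,d=get_image(n)
    np.savez(f'{n}.npz',im=im,d=d,K=c["intrinsics"],T=c["world_from_camera"])
    return im,d,np.array(c["intrinsics"]),np.array(c["world_from_camera"])
def cloud(d,K,T):
    v,u=np.mgrid[:d.shape[0],:d.shape[1]]
    P=np.stack([(u-K[0,2])/K[0,0]*d,(v-K[1,2])/K[1,1]*d,d],-1)
    W=P@T[:3,:3].T+T[:3,3]; W[d<=0]=np.nan
    return W
def save(name,im): cv2.imwrite('pics/'+name,im[...,::-1])
E
python3 - <<'E'
from h import *
a=grab("scene");b=grab("side")
save('s1.png',np.hstack([a[0],b[0]])[:, :] if 0 else np.vstack([cv2.resize(a[0],(400,300)),cv2.resize(b[0],(400,300))]) if 0 else a[0]); save('d1.png',b[0])
o=observe();print(o['time_s'],a[3].round(3),b[3].round(3))
E
```

```text
0.1 [[ 0.11   0.837 -0.537  1.105]
 [ 0.994 -0.094  0.056  0.037]
 [-0.003 -0.54  -0.842  0.856]
 [ 0.     0.     0.     1.   ]] [[-0.896 -0.271  0.351  0.291]
 [-0.443  0.515 -0.734  0.759]
 [ 0.019 -0.813 -0.582  0.6  ]
 [ 0.     0.     0.     1.   ]]
```

View pics/s1.png

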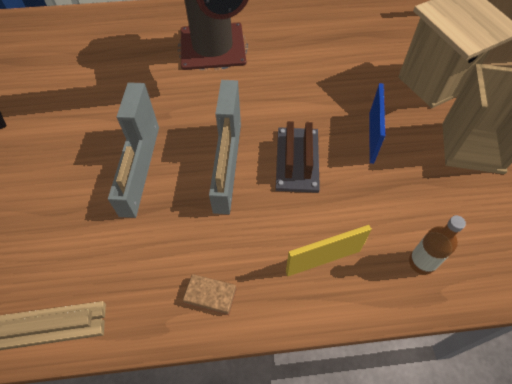

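View pics/d1.png

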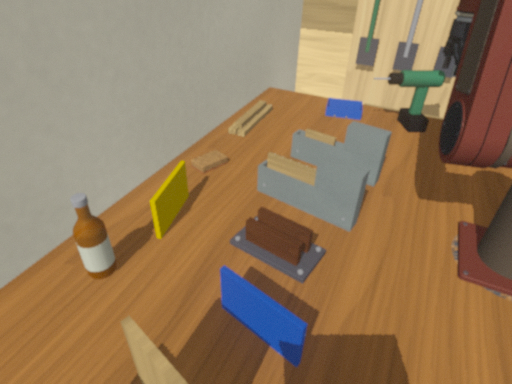

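Scene view: the candidates are the pine board in the right bin (222,155), the short pine board in the left bin (125,167), the yellow board (328,250) and the blue board (377,125). The long board in the right bin, partly under the hood, fits panel_mid. The left one is the offcut. The stand is at (298,158).

```bash
cat > m.py <<'E'
from h import *
def rect(W,m):
    P=W[m];P=P[~np.isnan(P[:,0])]
    (c,s,a)=cv2.minAreaRect((P[:,:2]*1000).astype(np.float32))
    bx=cv2.boxPoints((c,s,a)); e=[bx[1]-bx[0],bx[2]-bx[1]]; L=max(e,key=np.linalg.norm)
    return len(P),np.round(c,1),np.round(sorted(s),1),round(np.degrees(np.arctan2(L[1],L[0]))%180,2),np.median(P[:,2]).round(4)
if __name__=='__main__':
  for n in ('scene','side'):
    z=np.load(n+'.npz');im=z['im'];W=cloud(z['d'],z['K'],z['T'])
    hsv=cv2.cvtColor(im,cv2.COLOR_RGB2HSV);Z=W[...,2]
    v,u=np.mgrid[:384,:512]
    if n=='scene': bw=(u>205)&(u<245)&(v>75)&(v<220); ow=(u>105)&(u<162)&(v>80)&(v<220); sw=(u>268)&(u<328)&(v>115)&(v<195)
    else: bw=(u>250)&(u<370)&(v>145)&(v<230); ow=(u>285)&(u<392)&(v>120)&(v<155); sw=(u>225)&(u<330)&(v>200)&(v<280)
    pine=(hsv[...,1]>70)&(hsv[...,0]<30)
    print(n)
    for nm,m in dict(panel=bw&pine&(Z>.11)&(Z<.14),hood=bw&~pine&(Z>.155)&(Z<.175),wall=bw&~pine&(Z>.075)&(Z<.095),
        bin=bw&~pine&(Z>.075), off=ow&pine&(Z>.09)&(Z<.12), obin=ow&~pine&(Z>.075),
        rails=sw&(Z>.069)&(Z<.085), base=sw&(Z>.009)&(Z<.022)).items():
        if m.sum()>10: print(nm,*rect(W,m))
    if n=='scene':
        save('c1.png',cv2.resize(im[70:225,95:335],None,fx=3.2,fy=3.2,interpolation=cv2.INTER_CUBIC))
E
python3 m.py
```

```text
scene
panel 383 [475.   14.1] [ 35.1 270. ] 166.74 0.1244
hood 656 [401.   31.5] [ 42.5 117. ] 169.96 0.1647
wall 608 [488.   15.9] [ 42.9 287.8] 169.87 0.0845
bin 1549 [486.6  16.2] [ 43.  290.8] 169.85 0.1277
off 280 [ 507.7 -219.6] [ 23.6 139. ] 176.67 0.1037
obin 2100 [ 470.1 -211.5] [ 44.3 291.8] 170.53 0.1186
rails 661 [488.5 200.7] [ 65.7 141.3] 169.68 0.0744
base 1780 [489.3 201. ] [110.  203.3] 170.53 0.0147
side
panel 353 [474.5  18.2] [ 21.3 268.6] 173.42 0.1206
hood 622 [399.4  33.9] [ 47.1 114.6] 171.57 0.1639
wall 912 [465.8 -90.3] [267.7 288.1] 169.89 0.0831
bin 2755 [464.9 -89.7] [268.4 288.4] 169.54 0.1149
off 187 [ 449.7 -211.1] [ 19.4 251.8] 173.86 0.0999
obin 1525 [ 469.  -208.6] [ 48.4 288.5] 170.0 0.1276
rails 836 [487.3 204.1] [ 67.2 139.9] 170.31 0.0739
base 1609 [478.  150.1] [200.3 221.6] 80.35 0.0144
```

View pics/c1.png

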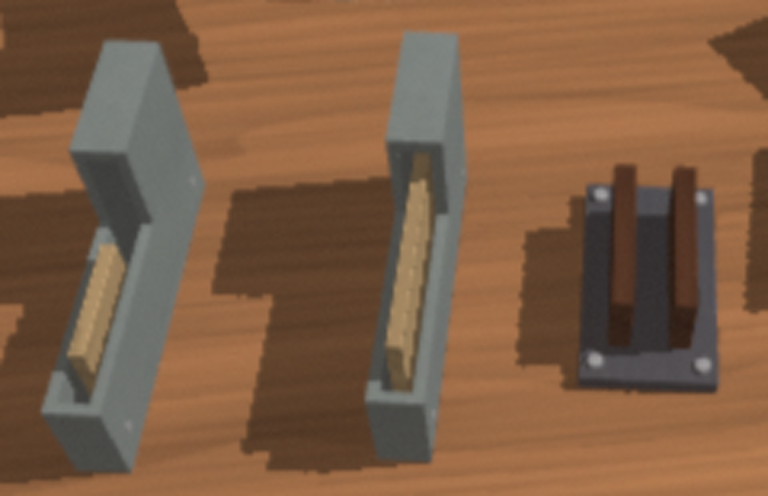

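The crop confirms it. The long board in the middle bin runs under the hood at crop (420,165) and its free end is at (400,365). The left bin holds the short offcut, and the stand is at (650,270). Next I hover over the panel and take a close wrist look.

```bash
cat >> h.py <<'E'
from scipy.spatial.transform import Rotation as Ro
YAW=np.radians(-10.0)
def orient(th=0,yaw=YAW,flip=1):
    "tool down, jaws across the panel, panel's free end raised by th (rad)"
    M=np.column_stack([[0,0,-1],[0,flip,0],[flip,0,0]]).astype(float)
    return list((Ro.from_euler('z',yaw)*Ro.from_euler('y',-th)*Ro.from_matrix(M)).as_euler('xyz'))
def at(o,x,y,z,yaw=YAW): return [o[0]+x*np.cos(yaw)-y*np.sin(yaw),o[1]+x*np.sin(yaw)+y*np.cos(yaw),z]
BIN=(.487,.016); ST=(.488,.202)
E
python3 - <<'E'
from h import *
p=at(BIN,.075,0,.22)
for f in (1,-1):
    q=inverse_kinematics(p,orient(0,flip=f)); print(f,None if q is None else np.round(q,2))
F=min((1,-1),key=lambda f:abs(inverse_kinematics(p,orient(0,flip=f))[5]))
print('flip',F)
movep(p,orient(0,flip=F))
im,d,K,T=grab('wrist'); save('w1.png',im); o=observe()
print(o['time_s'],o['eef_pos'],o['opening'],T.round(3))
E
```

```text
1 [-0.14  0.06  1.68  0.    1.4  -1.53]
-1 [-0.14  0.06  1.68  0.    1.4   1.61]
flip 1
2.5833 [0.56091686 0.00211083 0.2199452 ] 0.085134756874056 [[ 0.175  0.94   0.293  0.485]
 [ 0.985 -0.167 -0.052  0.016]
 [-0.     0.297 -0.955  0.386]
 [ 0.     0.     0.     1.   ]]<sys>:0: UserWarning: Gimbal lock detected. Setting third angle to zero since it is not possible to uniquely determine all angles.
<stdin>:5: UserWarning: Gimbal lock detected. Setting third angle to zero since it is not possible to uniquely determine all angles.
```

View pics/w1.png

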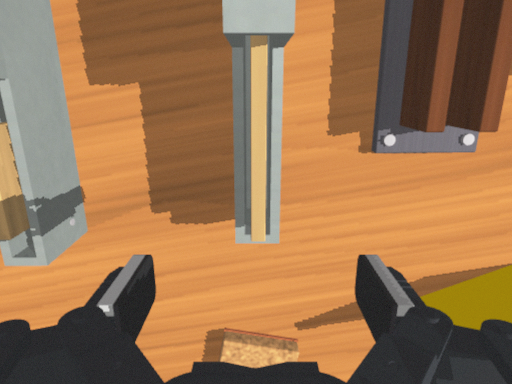

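The wrist view shows the panel's top edge at columns 250-270, rows 37-240, in the bin and running under the hood. It is centred and straight. Now I measure it on the plane z = 0.125.

Run:
```python
from h import *
z=np.load('wrist.npz');im=z['im'];K,T=z['K'],z['T'];W=cloud(z['d'],K,T)
hsv=cv2.cvtColor(im,cv2.COLOR_RGB2HSV);v,u=np.mgrid[:384,:512]
win=(u>225)&(u<300)&(v<250)
def plane(m,h):
    n,l,s,c=cv2.connectedComponentsWithStats(m.astype(np.uint8)); k=1+np.argmax(s[1:,4]); vv,uu=np.where(l==k)
    r=np.stack([(uu-K[0,2])/K[0,0],(vv-K[1,2])/K[1,1],np.ones(len(uu))],-1)@T[:3,:3].T
    t=(h-T[2,3])/r[:,2]; return T[:3,3]+r*t[:,None]
def loc(P,o=BIN):
    D=P[:,:2]-o;c,s=np.cos(YAW),np.sin(YAW);return np.stack([D[:,0]*c+D[:,1]*s,-D[:,0]*s+D[:,1]*c],-1)*1000
pm=win&(hsv[...,1]>85)&(hsv[...,0]<30)&(W[...,2]>.105)
P=loc(plane(pm,.125)); print('panel x',P.min(0).round(1),P.max(0).round(1),cv2.minAreaRect(P.astype(np.float32)), np.nanmedian(W[pm][:,2]))
for a,b in ((-30,20),(20,60),(60,110)):
    s=(P[:,0]>a)&(P[:,0]<b);print(a,P[s,1].mean().round(2),P[s,1].min().round(1),P[s,1].max().round(1))
wl=win&(hsv[...,1]<60)&(W[...,2]>.075)&(W[...,2]<.095)
B=loc(plane(wl,.085));print('bin',B.min(0).round(1),B.max(0).round(1))
hd=win&(hsv[...,1]<60)&(W[...,2]>.155);H=loc(plane(hd,.165));print('hood',H.max(0).round(1),H.min(0).round(1))
# stand rails from scene+side already (.4885,.2007)/(.4873,.2041)
sw=(u>395)&(v<135)&(W[...,2]>.07)&(W[...,2]<.08);S=loc(W[sw],ST);print('rails',S.max(0).round(1),S.min(0).round(1))
y=S[:,1];print(np.histogram(y,bins=np.arange(-50,50,5)))
```

```text
panel x [-35.3  -4. ] [119.7   7.5] ((42.206626892089844, 1.892406940460205), (11.12158203125, 155.0072021484375), 89.73814392089844) 0.12429360574003806
-30 1.87 -3.6 7.5
20 1.65 -3.7 7.1
60 1.5 -4.0 7.3
bin [-41.1 -19.8] [140.5  22.1]
hood [-31.3  22.1] [-49.2 -17.6]
rails [68.4 33.8] [-37.6 -33.9]
(array([   0,    0,    0,  730,  770,  775,  681,    9,    0,    0,    0,
          0,   98, 1018,  764,  607,  231,    0,    0]), array([-50, -45, -40, -35, -30, -25, -20, -15, -10,  -5,   0,   5,  10,
        15,  20,  25,  30,  35,  40,  45]))
```

```bash
cat >> h.py <<'E'
import warnings; warnings.filterwarnings('ignore')
PY=.0017; G=(.135,.082)   # TCP in the panel's frame (from its -x bottom corner)
def tcp(px,pz,th):
    c,s=np.cos(th),np.sin(th); return at(BIN,px+G[0]*c-G[1]*s,PY,pz+G[0]*s+G[1]*c)
def rep(t):
    o=observe();print(t,round(o['time_s'],2),np.round(o['eef_pos'],4),'F',np.round(o['ft_force'],1),'open',round(o['opening'],4),flush=True)
E
python3 - <<'E'
from h import *
print('hit',move_l(at(BIN,.075,PY,.092),feed=.12,rotation=orient(0),max_force=15));rep('down')
gripper_to(.0,60);rep('grip')
for k in range(1,6):
    th=np.radians(23*k/5); f=k/5
    if move_l(tcp(-.060+.003*f,.010+.002*f,th),feed=.06,rotation=orient(th),max_force=25): rep('HIT');break
    rep('tilt')
im,d,K,T=grab('side');save('d2.png',im[110:270,230:430].repeat(3,0).repeat(3,1))
E
```

```text
hit False
down 3.8 [0.562  0.0045 0.093 ] F [ 0.4 -0.3 -0.3] open 0.0851
grip 4.47 [0.5614 0.0046 0.0923] F [-0.7  0.9  1.1] open 0.0096
tilt 4.83 [0.5545 0.0059 0.103 ] F [ 0.2  0.2 -0.7] open 0.0102
tilt 5.19 [0.5477 0.007  0.1133] F [ 1.5 -0.9 -0.9] open 0.01
tilt 5.55 [0.54   0.0084 0.1231] F [ 0.1 -0.9 -0.8] open 0.0096
tilt 5.91 [0.5315 0.0098 0.1321] F [ 0.1 -0.2 -1.6] open 0.0097
tilt 6.27 [0.5223 0.0115 0.1404] F [ 0.6 -0.  -1.4] open 0.01
```

View pics/d2.png

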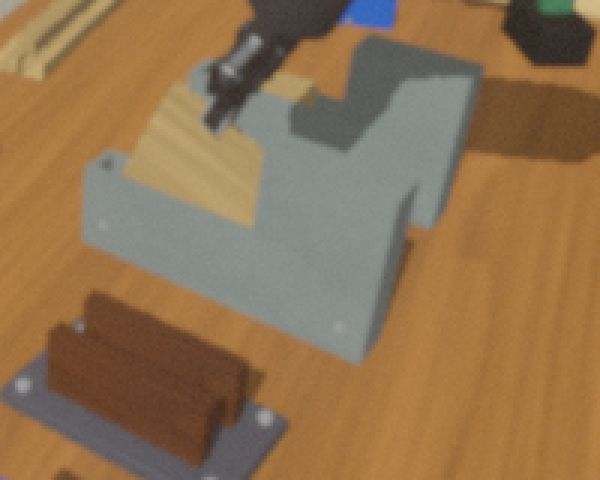

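The panel is held and tilted: its free end, at (125-180, 80-180) in the crop, has risen above the wall. The force equals the panel's weight, so nothing is binding. Next I draw it out slantwise.

Run:
```python
from h import *
th=np.radians(23);c,s=np.cos(th),np.sin(th)
ok=True
for d in (.04,.08,.12):
    if move_l(tcp(-.057+d*c,.012+d*s,th),feed=.08,max_force=8): rep('HIT');ok=False;break
    rep('slide')
if ok and not move_l(tcp(-.057+.12*c,.20,th),feed=.12,max_force=10):
    rep('up'); move_l(tcp(0.0,.20,0),feed=.12,rotation=orient(0)); rep('level')
im,d,K,T=grab('side');save('d3.png',im)
```

```text
slide 6.97 [0.5579 0.0052 0.1553] F [ 0.2  0.3 -2. ] open 0.01
slide 7.62 [ 0.594  -0.0011  0.171 ] F [ 0.3  0.2 -1.2] open 0.0094
slide 8.27 [ 0.6303 -0.0075  0.1865] F [-0.2 -0.  -1.6] open 0.01
up 9.59 [ 0.6302 -0.0076  0.3268] F [-0.6  0.7 -1.3] open 0.0098
level 10.14 [ 0.6203 -0.0058  0.2806] F [ 0.6 -0.1 -1. ] open 0.0099
```

View pics/d3.png

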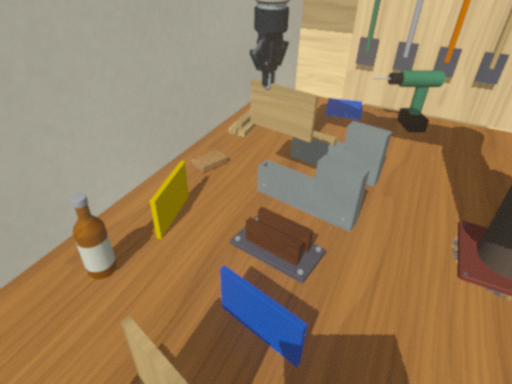

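The panel hangs free at (285,108), clear of the bin. I check how it sits in the hand from this image's depth.

```bash
cat > pan.py <<'E'
from h import *
def pan(org,zlo,zhi,box,n='side'):
    z=np.load(n+'.npz');W=cloud(z['d'],z['K'],z['T']);hsv=cv2.cvtColor(z['im'],cv2.COLOR_RGB2HSV);v,u=np.mgrid[:384,:512]
    m=(hsv[...,1]>60)&(hsv[...,0]<30)&(hsv[...,2]>110)&(W[...,2]>zlo)&(W[...,2]<zhi)&(u>box[0])&(u<box[1])&(v>box[2])&(v<box[3])
    D=W-np.array([*org,0]);c,s=np.cos(YAW),np.sin(YAW);X=D[...,0]*c+D[...,1]*s;Y=-D[...,0]*s+D[...,1]*c
    m&=(abs(Y)<.04)&(abs(X)<.25); P=np.stack([X[m],Y[m],W[m][:,2]],-1)*1000
    (cc,sz,a)=cv2.minAreaRect(P[:,[0,2]].astype(np.float32))
    print(len(P),'xz centre',np.round(cc,1),'size',np.round(sz,1),'ang',round(a,1),'y med',np.median(P[:,1]).round(1),
     'dy/dx,dy/dz',np.round(np.linalg.lstsq(np.c_[P[:,0],P[:,2],np.ones(len(P))],P[:,1],rcond=None)[0][:2],3))
if __name__=='__main__': pan(BIN,.16,.34,(240,330,75,150))
E
python3 pan.py
```

```text
2961 xz centre [ 91.7 256.5] size [182.3 119.3] ang 0.4 y med 7.8 dy/dx,dy/dz [ 0.004 -0.008]
```

Run:
```python
from h import *
x=.0445
move_l(at(ST,x,0,.2806),feed=.2);rep('over')
move_l(at(ST,x,0,.175),feed=.15);hold(.2);rep('hover')
h=move_l(at(ST,x,0,.104),feed=.06,max_force=5);rep(f'in {h}')
if not h:
    h=move_l(at(ST,x,0,.090),feed=.012,max_force=4);rep(f'touch {h}')
im,d,K,T=grab('side');save('d4.png',im[120:300,190:370].repeat(3,0).repeat(3,1))
```

```text
over 11.43 [0.5321 0.1936 0.2807] F [-0.5 -0.9 -0.2] open 0.01
hover 12.48 [0.5327 0.1944 0.1764] F [-0.3  1.  -0.5] open 0.0097
in False 13.82 [0.5322 0.1944 0.1046] F [ 0.5  0.1 -1.1] open 0.01
touch True 14.48 [0.5318 0.1943 0.0973] F [-0.7  0.2  4.1] open 0.0101
```

View pics/d4.png

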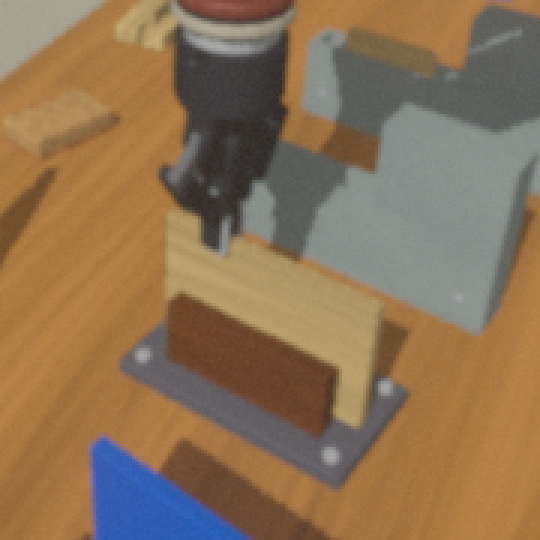

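The panel stands in the slot at crop (170-380, 210-430) and touched down at the expected height. I let go and back off.

Run:
```python
from h import *
gripper_to(.03,20);rep('rel');gripper_to(.085);p=observe()['eef_pos']
move_l([p[0],p[1],.27],feed=.15);hold(.5);rep('away')
grab('side');im,d,K,T=grab('scene')
s=np.load('side.npz')['im']
save('f.png',np.hstack([cv2.resize(im[60:240,90:350],(400,300)),cv2.resize(s[90:300,180:400],(400,300))]))
from pan import pan
pan(ST,.085,.14,(190,370,150,300))
```

```text
rel 14.87 [0.5306 0.194  0.0958] F [ 0.4 -1.1  0.6] open 0.03
away 17.26 [0.531  0.1941 0.2699] F [ 0.6  0.3 -0.4] open 0.0849
1422 xz centre [  0.5 108.1] size [ 46.7 179.6] ang 89.8 y med 5.9 dy/dx,dy/dz [ 0.002 -0.091]
```

View pics/f.png

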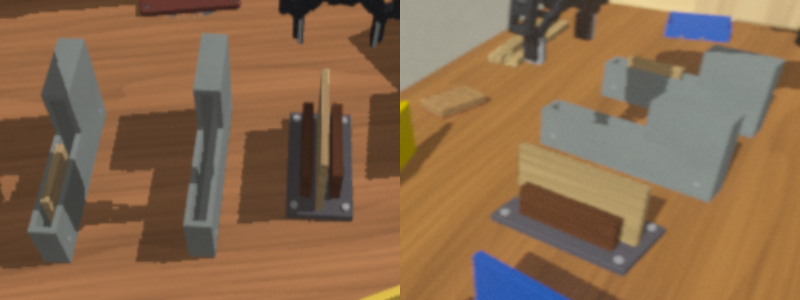

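The panel stands upright in the slot at (322,140) on the left. It is centred, the gripper is clear, the panel's bin is empty and the offcut is still in its bin.

```bash
python3 -c "
from h import *
job_done();rep('done')"
```

```text
the job is handed in; nothing more can be done
the job is handed in; nothing more can be done
```

The long panel is out of its bin and standing on its long edge in the drilling stand's slot. I let go of it and handed the job in at about 17 s on the robot's clock, against the 42 s limit.

- **Removal:** I gripped the panel near its free end and tilted that end up 23° about the trapped corner. I then drew it out slantwise from under the hood, with only about its own weight on the tool.
- **Placing:** It touched down at 4 N with the TCP at 0.0973 m, against an expected 0.097 m.
- **Last checks:** After I let go, its centre was 0.5 mm from the stand's centre along the rails and it was level to about 0.2°. It looked upright in both views, the gripper was clear, and the offcut was still in its bin.
- **One mild disagreement:** The final depth fit gave a sideways slope of -0.09 (about 5°), against -0.008 while the panel was in the hand. It may be a real slight lean within the 30 mm slot, or an artefact of top-edge pixels in the fit. I did not measure it again.

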